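# Shut the worktop oven, set its timer sleeve to 6 and start it

## Robot

A 6-joint arm with a two-finger parallel gripper is mounted at the origin on the work surface. World frame = base frame: x ahead of the robot, y to its left, z up, the work surface at z = 0. Lengths are in m, angles in rad, forces in N, time in s.
With the tool pointing down it reaches from about 0.225 to 0.875 m from the base axis. Payload 3.4 kg.
Tool frame: the origin (TCP) lies midway between the tips of the shut fingers; the grasp point (between the pads) lies 19 mm behind it (pinch_z is the distance from the TCP to the grasp point, in m); z points along the fingers, y is the line along which they close (so a half turn about z gives the same grasp; the last joint's range is limited). The gripper opens to 85 mm and grips with 20 to 120 N. Pads are 22 mm wide; open, the fingers measure 114 mm over their backs; the gripper's body (76 mm by 85 mm) begins 54 mm behind the grasp point. The pads swing forward as they close: fully open they stand 13 mm farther back than shut.
Start: joints at [-1.462, 0.276, 1.505, -0, 1.361, -0.121], TCP at [0.131, -0.56, 0.231] pointing down, gripper open.
Joint ranges: [-2.89, 2.89], [-0.75, 2.08], [0.22, 2.7], [-1.18, 4.32], [0.11, 2.71], [-2.7, 2.7]. Speed limits (rad/s): [2.57, 2.57, 3.14, 3.14, 3.14, 3.14].

## Interface

Orientations are given as a unit quaternion [w, x, y, z].
In Python, from rig import get_state, get_image, sign_off, pinch_z gives the robot as it stands.
- The arm moves only by the tool send_rows, never from a script. Its argument "steps" is one flat list of numbers, 5 for each row, row after row: the gripper's target within -1 to 1 (fully open at 1, half-way at 0, shut at -1), then the shift along the tool's x, y, z in cm, then the turn about the tool's z in degrees. In form: [gripper, x, y, z, roll, gripper, x, y, z, roll, ...]. A call has 1 to 12 rows; each row shifts and turns the commanded pose from where the row before left it, along the tool's axes as they then stand; what a row does not reach is not made up. A row lasts 1/10 s, in which the tool goes at most 50 mm and 8.59 degrees, less where a joint would pass 70% of its speed; a pose out of reach is approached as far as the arm can. A call is refused whole if a number of a shift passes 5 or a number of a turn 8.59, either way. A call with a gripper value outside its range is refused whole. The fingers move at their own pace and stop on an object; "newtons" is the grip in N (left out, the last holds). Time passes only in rows, so rows that do not move let the fingers close. It gives the time, the measured TCP pose, the force, the opening and the grip force at its end, in the units of the state.
- get_state(): the state, without advancing time (a new reading comes with each control period).
- get_image(name): name is "scene" or "top" or "wrist"; returns a dict with "color" (480x640x3 uint8, red, green, blue), "mtx" (3x3 intrinsics, pixels), "T" (4x4, takes a point from camera to world coordinates); the wrist camera has in their place "mount" (4x4, takes a point from camera to tool coordinates, whose origin is the TCP and whose axes are the flange's). Camera axes: x right, y down, z forward; pixel columns grow to the right and rows downward; lengths in m; the calibration is good to about 2 mm. A picture is of the moment at which its call begins: read the wrist's pose just before it. There is no depth.
- sign_off(): hands the job in; it is judged then, once.
The state is a dict: "clock": time; "qpos": joint angles; "qd": joint speeds; "effort": joint torques, N m; "position": TCP position; "ee_rot": TCP orientation; "contact_force": force on the tool from outside, world axes, zero at the start; "moment": the same for the moment, N m; "width": finger opening in m; "gripper_force": force on a finger pad.
Only numpy, scipy, OpenCV 4.12 (cv2) and the standard library are available. Lean on these libraries where they do the work, as an engineer would, in place of code of your own. Each camera call takes 0.05 s, during which the arm holds its last target. There are 200 camera calls.

## Task

Push the oven door fully shut until its catch holds it, then turn the timer sleeve to 6 so that it rests in that click, and then press the green start button right down and let it go. Leave the kitchen things standing around where they are.

Things in the scene. Friction and masses are not known exactly. Their poses are not given: they have to be found in the camera images.
- oven: Black worktop oven, 280 deep (x), 360 wide (y), 220 high, fixed. Origin: centre of its underside; at yaw 0 its front faces -x (the robot). The front face lies 140 before the origin and is 165 high; above it the control panel slopes up and back at 30 degrees from level (110 long up the slope), facing up and towards the robot; behind it the top is flat at 220.
- door (a joint): Oven door angle, rad: 0 = shut on its stop, grows as it opens towards the robot; shut means below 0.012. Black door 340 wide, 18 thick, from 15 to 160 above the worktop, hinged on a vertical axis at the oven's left (+y) end. A sprung ball catch resists over the last 0.05 rad (3 to 5 N at the free end, passed at about 0.022), then holds it shut.
- door_push (a point): Spot on the outer (robot-side) face of the door, 180 from the hinge, 120 above the worktop: a place to push. Moves with the door; its x axis points into the door, square to its face. The bar handle is 318 from the hinge and stands out 30 from this face, from 40 to 140 above the worktop.
- door_hinge (a point): Point on the door's vertical hinge axis, 120 above the worktop, in the door's middle plane (9 behind its outer face).
- sleeve (a joint): Timer sleeve angle, rad: 0 at mark 0, grows clockwise facing the panel; a detent every 0.4 rad (about 0.1 N m), value N at 0.4 x N (0 to 9), so 6 is 2.4. Orange line = pointer. Ticks on the panel round it run clockwise from 0 (left) over the top (uphill) to 9 (right): 0 long red, 5 long yellow, the rest short white; 6 is the first white one clockwise after the yellow.
- sleeve_grip (a point): Point to grip: on the axis of the round ribbed aluminium timer sleeve, 28 above the sloping panel. The sleeve is 46 in diameter, its top 39 above the panel, on a black flange 56 across and 6 high. It is in the middle of the slope, 60 left (+y) of the oven's centre. z axis = the sleeve's axis, leaning 30 degrees from vertical towards the robot; it turns with the sleeve.
- start (a joint): Travel of the green start button in m: 0 released, 0.006 fully pressed (4 N); it springs back.
- start_top (a point): Centre of the top face of the round green start button (32 across, in a black housing) on the sloping panel, 85 right (-y) of the oven's centre, 145 from the sleeve. Its z axis is square to the panel; it is pressed along -z.
- mug: Blue mug, 76 across, 85 high, standing on the flat top of the oven. Origin: centre of its underside.
- jar: Amber jar with red lid, 64 across, 100 high, close to the right side of the oven. Origin: centre of its underside.
- tin: Food tin with green label, 72 across, 110 high, close to the left side of the oven. Origin: centre of its underside.
- dish: White bowl, 100 across, 40 high, in front of the oven's left end. Origin: centre of its underside.
- tumbler: Green glass tumbler, 70 across, 100 high, to the right. Origin: centre of its underside.
- spatula: Kitchen spatula lying on the worktop at the right. Origin: on its underside, in its middle.
- oil: Green bottle, 60 across, 220 high, to the left. Origin: centre of its underside.

How it is judged:
On the way, in this order (a step that is already met when the one before it is completed fails the run):
1. the door is shut on its catch (value of joint door below 0.012 rad), for 0.2 s.
2. with the door shut, the sleeve is set to 6 (value of joint door below 0.012 rad and value of joint sleeve between 2.3 and 2.5 rad), for 0.2 s.
3. the start button is pressed down with the door shut and the sleeve at 6 (all of step 2 and value of joint start above 0.0045 m), for 0.05 s.
At the end, for the whole second after the job is handed in: The door is shut (below 0.012 rad), the sleeve rests at 6 (2.4 rad, within 0.1 rad), the start button has been pressed (more than 4.5 mm) and has sprung back (all of step 2 and value of joint start below 0.002 m and velocity of joint sleeve between -0.05 and 0.05 rad/s); the robot touches nothing.
It fails at once if a mug, jar, tin, bowl, tumbler, spatula or bottle is shifted by more than 40 mm or knocked over (distance of any of mug, jar, tin, dish, tumbler, spatula, oil from where it was at the start of the episode above 0.04 m or angle between any of mug, jar, tin, dish, tumbler, oil's own z axis and vertical above 0.5 rad).
It also fails if it takes over 69 s, if anything falls off the work surface, if the arm or the gripper's body presses on something with over 40 N, if the wrist force passes 120 N, or if a joint passes its speed limit or range.

## Working session

There is one attempt and no reset: what is moved stays moved. The work goes in short steps, Python scripts to look and compute and a tool call to move; the robot and the scene stay as the last step left them, time stands still between calls to the robot, and variables do not carry over. Pictures are saved under pics/ and viewed, at most 10 in all, crops included, and the job is handed in when it is done.

Besides the shell and the picture viewer there is one more tool, called as name(argument=value, ...) on one line, values as JSON. send_rows: Moves the arm, as the interface text tells. Its arguments: {"type":"object","properties":{"steps":{"type":"array"},"newtons":{"type":"number"}},"required":["steps"]}

```bash
mkdir -p pics; ls; python3 - <<'E'
from rig import *
import cv2
print(get_state(),pinch_z)
for n in("scene","top"):
    i=get_image(n);cv2.imwrite(f"pics/{n}0.png",i["color"][:,:,::-1]);print(n,i["mtx"].tolist(),i["T"].round(4).tolist())
E
```

```text
pics
{'clock': 0.0, 'qpos': array([-1.46201769e+00,  2.76570903e-01,  1.50617401e+00,  1.06890005e-05,
        1.36069779e+00, -1.20996679e-01]), 'qd': array([-0.0002266 ,  0.00065752, -0.00183798,  0.00054712, -0.00076607,
       -0.00147891]), 'effort': array([ 8.86512589e-04, -4.16776371e+01, -2.45808917e+01, -5.01142824e-05,
        1.10864098e-02,  1.72839134e-05]), 'position': array([ 0.13090143, -0.55933628,  0.23043717]), 'ee_rot': array([-9.24977342e-04,  9.93407372e-01,  1.14633927e-01,  1.08768171e-05]), 'contact_force': array([ 0.11711092,  1.19548607, -0.45055431]), 'moment': array([-0.07927257, -0.05312926, -0.01958688]), 'gripper_force': 0.0, 'width': 0.08535383116853547} 0.0187
scene [[527.8975942998592, 0.0, 328.8872236136901], [0.0, 527.8975942998592, 239.9806319006022], [0.0, 0.0, 1.0]] [[-0.5557, 0.6523, -0.5155, 1.2725], [0.8313, 0.4298, -0.3523, 0.5821], [-0.0082, -0.6243, -0.7811, 1.3391], [0.0, 0.0, 0.0, 1.0]]
top [[522.3143610761917, 0.0, 328.9820595420705], [0.0, 522.3143610761917, 235.13188757385365], [0.0, 0.0, 1.0]] [[0.0, -0.9947, 0.1033, 0.3664], [-1.0, -0.0001, -0.0005, 0.0237], [0.0005, -0.1033, -0.9947, 1.5109], [0.0, 0.0, 0.0, 1.0]]
```

View pics/scene0.png

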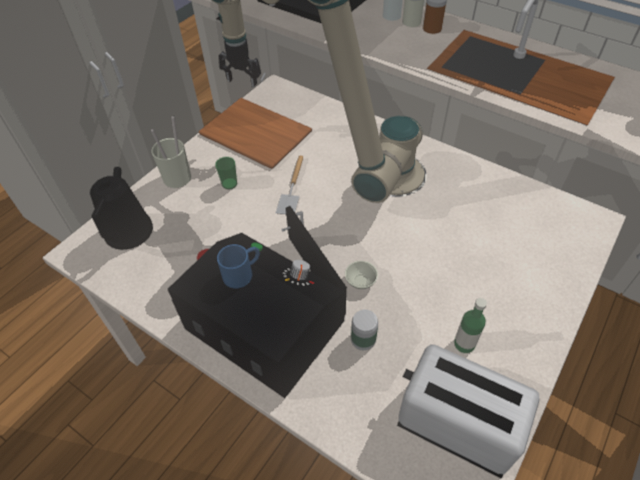

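View pics/top0.png

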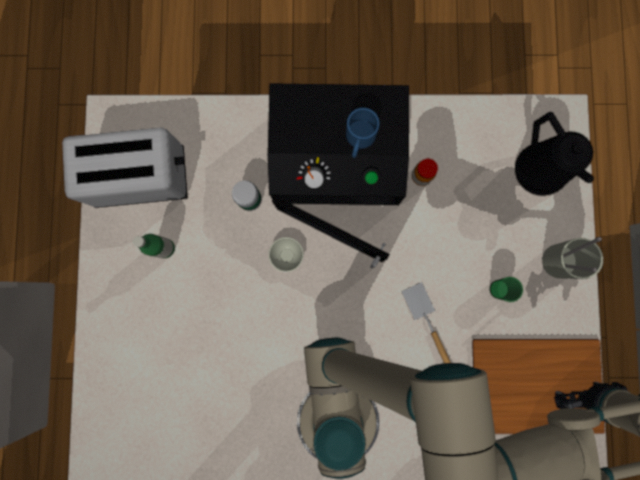

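The top view shows the oven spanning px (269–409, 84–204). The door is open from the hinge at about (277,203) to its free end at (386,257). The sleeve is at (314,178), the start button at (371,178), and the bowl at (286,253), left of the door's sweep. I'll enlarge this area.

```bash
python3 - <<'E'
import cv2,numpy as np
a=cv2.imread("pics/top0.png")[70:280,240:450]
b=cv2.imread("pics/scene0.png")[200:400,165:385]
a=cv2.resize(a,(588,588),interpolation=cv2.INTER_CUBIC)
a=np.clip(a.astype(float)*1.8+20,0,255)
cv2.imwrite("pics/c1.png",a)
E
```

```text
[ WARN:0@0.053] global loadsave.cpp:1063 imwrite_ Unsupported depth image for selected encoder is fallbacked to CV_8U.
```

View pics/c1.png

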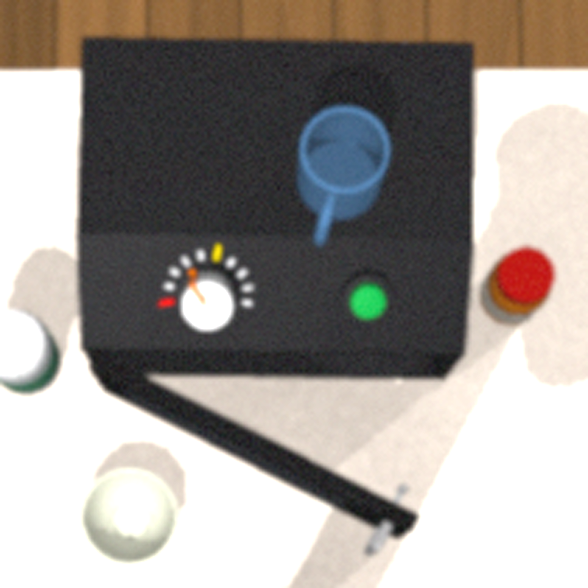

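The crop (2.8x) shows the following pixel positions:
- **Sleeve:** cap at (208,304), with its pointer towards (192,273), about tick 3.
- **Start button:** (368,302).
- **Mug:** rim at (345,150), with its handle pointing forward to (320,240).
- **Door:** free end at about (400,535)/(416,518).

Next I'll fit the oven pose and door angle.

```bash
cat > h.py <<'E'
import numpy as np, cv2
from scipy.optimize import least_squares
K=np.array([[522.3143610761917,0,328.9820595420705],[0,522.3143610761917,235.13188757385365],[0,0,1]])
T=np.array([[0.0,-0.9947,0.1033,0.3664],[-1.0,-0.0001,-0.0005,0.0237],[0.0005,-0.1033,-0.9947,1.5109]])
def proj(P):
    c=(np.atleast_2d(P)-T[:,3])@T[:,:3]; return c[:,:2]/c[:,2:]*K[0,0]+K[:2,2]
def ray(uv,z):
    d=T[:,:3]@np.linalg.inv(K)@[*uv,1]; return T[:,3]+d*(z-T[2,3])/d[2]
C=lambda u,v:np.array([240+(u+.5)/2.8-.5,70+(v+.5)/2.8-.5])
def R(y): c,s=np.cos(y),np.sin(y); return np.array([[c,-s,0],[s,c,0],[0,0,1]])
n=np.array([-.5,0,.866])
mid=np.array([-.0926,0,.1925])
E
python3 - <<'E'
from h import *
L=[(.14,.18,.22),(.14,-.18,.22),(-.045,.18,.22),(-.045,-.18,.22),(-.14,.18,.165),(-.14,-.18,.165),mid+[0,.06,0]+.039*n,mid+[0,-.085,0]+.012*n]
U=[C(82,38),C(472,43),C(80,234),C(471,240),C(83,349),C(467,353),C(208,305),C(368,302)]
L=np.array(L);U=np.array(U)
f=lambda p:(proj(L@R(p[2]).T+[p[0],p[1],0])-U).ravel()
s=least_squares(f,[.7,.05,0],loss='soft_l1');print(s.x,f(s.x).reshape(-1,2).round(1).tolist())
p=s.x
def hd(q,d):# local door pts
    h=np.array([-.149,.17,0]); return h
# door: free end corner pts at z .16, arc: rotate about hinge
def door(a,pts):
    h=np.array([-.149,.17,0]); return (np.array(pts)@R(-a).T+h)@R(p[2]).T+[p[0],p[1],0]
D=[(-.009,-.34,.16),(.009,-.34,.16)]
UD=np.array([C(400,535),C(416,518)])
g=lambda a:(proj(door(a[0],D))-UD).ravel()
for sg in(-.4,.4):
    r=least_squares(g,[sg]);print(r.x,r.fun.round(1))
w=lambda l:(R(p[2])@np.array(l)+[p[0],p[1],0]).round(4)
print('grip',w(mid+[0,.06,0]+.028*n),'btn',w(mid+[0,-.085,0]+.012*n),'shutpush',w([-.158,-.01,.12]))
print('mug rim',ray(C(345,150),.305),'handle',ray(C(320,240),.26),'jar',ray(C(525,275),.1),'dish',ray(C(129,514),.04))
# tick angles
P=np.linalg.inv(np.eye(3))
def pang(uv,h):
    # intersect with plane at height h above panel
    o=w(mid+[0,.06,0]+h*n); N=R(p[2])@n
    d=T[:,:3]@np.linalg.inv(K)@[*uv,1]; X=T[:,3]+d*(N@(o-T[:,3]))/(N@d)
    q=R(p[2]).T@(X-o); return np.hypot(q[1],q@[.866,0,.5]).round(3),np.degrees(np.arctan2(-q[1],q@[.866,0,.5])).round(1)
for uv in[(166,302),(169,286),(175,272),(187,261),(200,255),(217,253),(231,261),(241,272),(248,288),(247,303)]:print(pang(C(*uv),0))
print('ptr',pang(C(192,273),.039),pang(C(197,286),.039),pang(C(205,300),.039))
np.save('p.npy',p)
E
```

```text
[ 0.75065564 -0.00081316 -0.01215148] [[-0.2, -0.4], [1.0, -0.5], [-1.3, 0.2], [1.6, -0.2], [-0.8, 0.2], [-0.1, 0.4], [0.0, 1.0], [0.1, -0.5]]
[0.47524284] [3.8 1.4 1.2 1.3]
[0.47524283] [3.8 1.4 1.2 1.3]
grip [0.6448 0.0605 0.2167] btn [ 0.651  -0.0846  0.2029] shutpush [ 0.5925 -0.0089  0.12  ]
mug rim [ 0.75868112 -0.05739598  0.305     ] handle [ 0.69245207 -0.03803907  0.26      ] jar [ 0.69903011 -0.24730597  0.1       ] dish [0.46776142 0.14490919 0.04      ]
(np.float64(0.041), np.float64(-100.7))
(np.float64(0.038), np.float64(-78.1))
(np.float64(0.038), np.float64(-56.0))
(np.float64(0.038), np.float64(-32.8))
(np.float64(0.038), np.float64(-12.9))
(np.float64(0.04), np.float64(9.9))
(np.float64(0.038), np.float64(31.4))
(np.float64(0.036), np.float64(52.8))
(np.float64(0.036), np.float64(79.1))
(np.float64(0.035), np.float64(102.3))
ptr (np.float64(0.035), np.float64(-23.9)) (np.float64(0.022), np.float64(-26.0)) (np.float64(0.008), np.float64(-20.8))
```

send_rows(steps=[-1, 0, 0, 0, 7, -1, 0, 0, 0, 6.9, -1, 2.5, -4, 0, 0, -1, 2.5, -4, 0, 0, -1, 2.5, -4, 0, 0, -1, 2.5, -4, 0, 0, -1, 2.5, -4, 0, 0, -1, 2.5, -4, 0, 0, -1, 2.5, -4, 0, 0, -1, 2.5, -4, 0, 0, -1, 2.5, -4, 0, 0, -1, 2.5, -4, 0, 0], newtons=40)

```text
clock: 1.3
position: [0.3865, -0.1613, 0.2312]
ee_rot: [0.0, 1.0, -0.007, 0.0]
contact_force: [1.1, -0.3, 0.9]
width: -0.0
gripper_force: 0.0
```

send_rows(steps=[-1, 1, -4, 0, 0, -1, 1.5, -3.8, 0, 0, -1, 1.5, -3.8, 0, 0, -1, 0, 0, 4, 0, -1, 0, 0, 4, 0, -1, 0, 0, 3.6, 0, -1, 0, 0, 0, 0])

```text
clock: 2.0
position: [0.4233, -0.0463, 0.1114]
ee_rot: [-0.001, 1.0, -0.006, -0.005]
contact_force: [-0.5, 0.9, -0.4]
width: -0.0003
gripper_force: 0.0
```

send_rows(steps=[-1, 1.5, 0, 0, 0, -1, 1.5, 0, 0, 0, -1, 1.5, 0, 0, 0, -1, 1.5, 0, 0, 0, -1, 1.5, 0, 0, 0, -1, 1.5, 0, 0, 0, -1, 1.5, 0, 0, 0, -1, 1.5, 0, 0, 0, -1, 1, 0, 0, 0, -1, 1, 0, 0, 0, -1, 0, 0, 0, 0])

```text
clock: 3.1
position: [0.5694, -0.0496, 0.1155]
ee_rot: [0.0, 1.0, -0.006, 0.001]
contact_force: [-0.8, 0.7, -0.1]
width: 0.0001
gripper_force: 0.0
```

send_rows(steps=[-1, 0.4, 0, 0, 0, -1, 0.4, 0, 0, 0, -1, 0.3, 0, 0, 0, -1, 0.3, 0, 0, 0, -1, 0, 0, 0, 0])

```text
clock: 3.6
position: [0.5781, -0.0496, 0.1145]
ee_rot: [-0.0, 1.0, -0.006, -0.003]
contact_force: [-3.0, 0.7, -1.1]
width: -0.0005
gripper_force: 0.0
```

send_rows(steps=[-1, 0.3, 0, 0, 0, -1, 0.3, 0, 0, 0, -1, 0, 0, 0, 0])

```text
clock: 3.9
position: [0.581, -0.0493, 0.1144]
ee_rot: [-0.0, 1.0, -0.006, -0.007]
contact_force: [-13.9, -0.7, 5.0]
width: 0.0002
gripper_force: 0.0
```

send_rows(steps=[-1, 0.2, 0, 0, 0, -1, 0, 0, 0, 0, -1, 0, 0, 0, 0])

```text
clock: 4.2
position: [0.5809, -0.0493, 0.1144]
ee_rot: [-0.0, 1.0, -0.006, -0.009]
contact_force: [-18.2, -1.0, 7.7]
width: -0.0001
gripper_force: 0.0
```

send_rows(steps=[-1, -2, 0, 0, 0, -1, -3, 0, 0, 0, -1, 0, 0, -4.5, 0, -1, 0, 0, -4.5, 0, -1, 0, 0, -4.5, 0, 1, 0, 0, -4.5, 0, 1, 0, -4, -4, 0, 1, 2, -4, 0, 0, 1, 3, -3, 0, 0, 1, 0, 0, 0, 0])

```text
clock: 5.2
position: [0.5945, 0.0594, 0.3305]
ee_rot: [-0.001, 1.0, -0.004, 0.002]
contact_force: [-0.3, -0.2, -0.5]
width: 0.0722
gripper_force: 0.0
```

```bash
python3 - <<'E'
from rig import *
import cv2,numpy as np
s=get_state();print(s['position'],s['ee_rot'],s['contact_force'])
i=get_image("wrist");t=get_image("top")
print(i['mtx'].tolist(),i['mount'].round(4).tolist())
np.savez('w1.npz',K=i['mtx'],M=i['mount'],pos=s['position'],q=s['ee_rot'])
cv2.imwrite("pics/w1.png",np.clip(i['color'][:,:,::-1]*1.6,0,255).astype(np.uint8))
cv2.imwrite("pics/t1.png",np.clip(cv2.resize(t['color'][70:280,240:450,::-1],(588,588),interpolation=2)*1.8+20,0,255).astype(np.uint8))
E
```

```text
[0.59451864 0.05939637 0.33054446] [-0.0012777   0.99998764 -0.00424668  0.0022491 ] [-0.33853342 -0.18649881 -0.54950823]
[[425.16744726253967, 0.0, 312.404303448359], [0.0, 425.16744726253967, 249.24883515180204], [0.0, 0.0, 1.0]] [[-0.0008, -0.9457, -0.3249, 0.0824], [1.0, -0.0009, 0.0002, -0.0003], [-0.0005, -0.3249, 0.9457, -0.1429], [0.0, 0.0, 0.0, 1.0]]
```

View pics/w1.png

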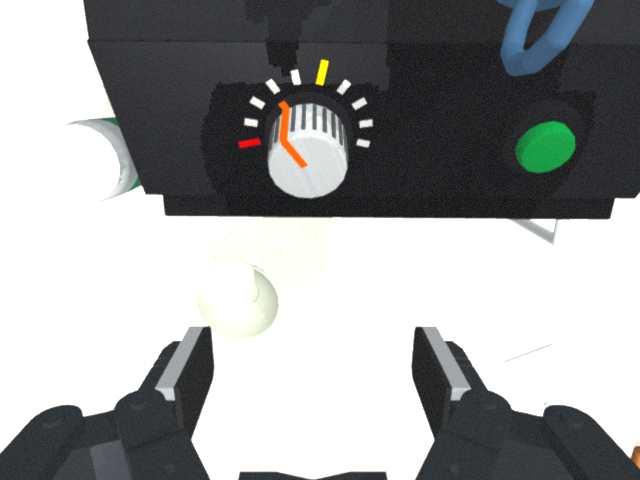

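View pics/t1.png

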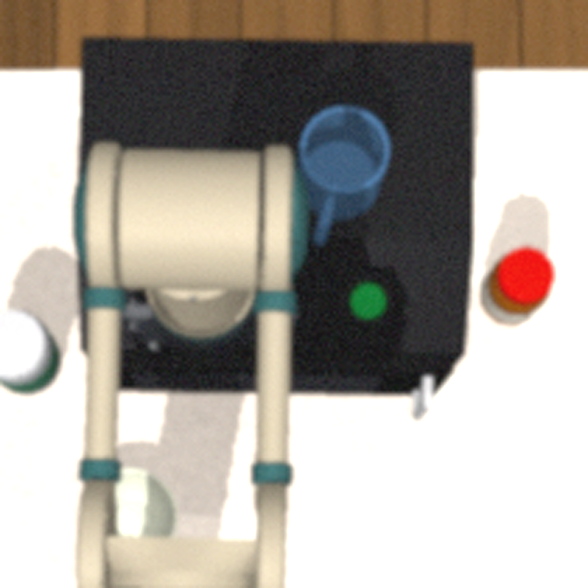

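The wrist view shows the door shut flush with the oven. The sleeve cap is at about (308,165) px. The pointer runs from (304,166) over the rim at (283,139) to the flange at (283,103), next to tick 3 at (272,87). The button is at (546,147). In the top view the handle is flat at (425,395), so the door is closed.

```bash
cat >> h.py <<'E'
from scipy.spatial.transform import Rotation as Ro
def wl(p,l): return R(p[2])@np.array(l)+[p[0],p[1],0]
def wcam(f):
    z=np.load(f);q=z['q'];B=np.eye(4);B[:3,:3]=Ro.from_quat([q[1],q[2],q[3],q[0]]).as_matrix();B[:3,3]=z['pos']
    return z['K'],B@z['M']
def ang(K,W,p,uv,h):
    o=wl(p,mid+[0,.06,0]+h*n);N=R(p[2])@n
    d=W[:3,:3]@np.linalg.inv(K)@[*uv,1];X=W[:3,3]+d*(N@(o-W[:3,3]))/(N@d)
    q=R(p[2]).T@(X-o);a=q@[.866,0,.5];return a.round(4),(-q[1]).round(4),np.degrees(np.arctan2(-q[1],a)).round(1)
E
python3 - <<'E'
from h import *
p=np.load('p.npy');K,W=wcam('w1.npz')
for k,uv in enumerate([(249,143),(251,123),(257,103),(272,87),(295,77),(322,72),(344,87),(360,104),(366,123),(363,143)]):print(k,ang(K,W,p,uv,0))
print('top centre',ang(K,W,p,(308,160),.039),'rim',ang(K,W,p,(283,139),.039),'flange',ang(K,W,p,(283,103),.006))
o=wl(p,mid+[0,.06,0]);d=W[:3,:3]@np.linalg.inv(K)@[546,147,1]
b=wl(p,mid+[0,-.085,0]+.012*n);N=R(p[2])@n;X=W[:3,3]+d*(N@(b-W[:3,3]))/(N@d);print('btn',X,b)
E
```

```text
0 (np.float64(-0.0069), np.float64(-0.0404), np.float64(-99.6))
1 (np.float64(0.0079), np.float64(-0.0375), np.float64(-78.1))
2 (np.float64(0.0216), np.float64(-0.0324), np.float64(-56.4))
3 (np.float64(0.0318), np.float64(-0.0227), np.float64(-35.5))
4 (np.float64(0.0379), np.float64(-0.0091), np.float64(-13.5))
5 (np.float64(0.0409), np.float64(0.0063), np.float64(8.8))
6 (np.float64(0.0319), np.float64(0.0193), np.float64(31.2))
7 (np.float64(0.0211), np.float64(0.0296), np.float64(54.5))
8 (np.float64(0.0082), np.float64(0.0345), np.float64(76.7))
9 (np.float64(-0.0066), np.float64(0.0339), np.float64(101.0))
top centre (np.float64(0.009), np.float64(-0.0014), np.float64(-9.0)) rim (np.float64(0.0228), np.float64(-0.0148), np.float64(-33.1)) flange (np.float64(0.0251), np.float64(-0.0163), np.float64(-33.1))
btn [ 0.65031815 -0.0859683   0.20249053] [ 0.65103007 -0.08460878  0.202892  ]
```

send_rows(steps=[1, 2.5, -0.4, 0, 0, 1, 2.5, 0, 0, 0, 1, 0, 0, 0, -7, 1, 0, 0, 0, -7, 1, 0, 0, 2, -7, 1, 0, 0, 3, 0, 1, 0, 0, 3, 0, 1, 0, 0, 2, 0, 1, 0, 0, 0, 0, 1, 0, 0, 0, 0], newtons=30)

```text
clock: 6.3
position: [0.6409, 0.0581, 0.2313]
ee_rot: [0.0, 0.984, 0.175, 0.0]
contact_force: [-0.0, -0.3, 0.2]
width: 0.0852
gripper_force: 0.0
```

send_rows(steps=[1, 0.5, -0.3, 1.2, 0, 1, 0, 0, 1.5, 0, 1, 0, 0, 0, 0, -1, 0, 0, 0, 0, -1, 0, 0, 0, 0, -1, 0, 0, 0, 0, -1, 0, 0, 0, 0, -1, 0, 0, 0, 0, -1, 0, 0, 0, 0])

```text
clock: 7.2
position: [0.6461, 0.0611, 0.2059]
ee_rot: [0.003, 0.984, 0.176, 0.002]
contact_force: [0.6, -6.2, 5.2]
width: 0.0468
gripper_force: 30.7
```

Gripped at 46.8 mm. Next I'll turn it about 42°.

send_rows(steps=[-1, 0, 0, 0, 6, -1, 0, 0, 0, 6, -1, 0, 0, 0, 6, -1, 0, 0, 0, 6, -1, 0, 0, 0, 6, -1, 0, 0, 0, 6, -1, 0, 0, 0, 6, -1, 0, 0, 0, 2, -1, 0, 0, 0, 0, -1, 0, 0, 0, 0])

```text
clock: 8.2
position: [0.6457, 0.0646, 0.2064]
ee_rot: [-0.002, 0.979, -0.205, 0.002]
contact_force: [-2.8, -2.5, 7.6]
width: 0.0447
gripper_force: 63.7
```

send_rows(steps=[1, 0, 0, 0, 0, 1, 0, 0, 0, 0, 1, 0, 0, 0, 0, 1, 0, 0, 0, 0, 1, 0, 0, -3, 0, 1, 0, 0, -4, 0, 1, 0, 0, -3, -8, 1, 0, 0, 0, -8, 1, 0, 0, 0, -8, 1, -2.5, 0, 0, 0, 1, -2.5, 0, 0, 0, 1, 0, 0, 0, 0])

```text
clock: 9.4
position: [0.5917, 0.0636, 0.304]
ee_rot: [-0.0, 1.0, 0.002, -0.001]
contact_force: [1.2, -0.7, -0.0]
width: 0.0855
gripper_force: 0.0
```

```bash
cat > cap.py <<'E'
import sys
from rig import *
import cv2,numpy as np
k=sys.argv[1]
s=get_state();print(s['position'],s['ee_rot'])
i=get_image("wrist")
np.savez(k+'.npz',K=i['mtx'],M=i['mount'],pos=s['position'],q=s['ee_rot'])
c=i['color'][40:240,180:440,::-1]
cv2.imwrite(f"pics/{k}.png",np.clip(cv2.resize(c,None,fx=3,fy=3,interpolation=2)*1.6,0,255).astype(np.uint8))
E
python3 cap.py w2
```

```text
[0.59171211 0.06361391 0.30400751] [-1.06446607e-04  9.99996354e-01  2.47014654e-03 -1.08612927e-03]
```

View pics/w2.png

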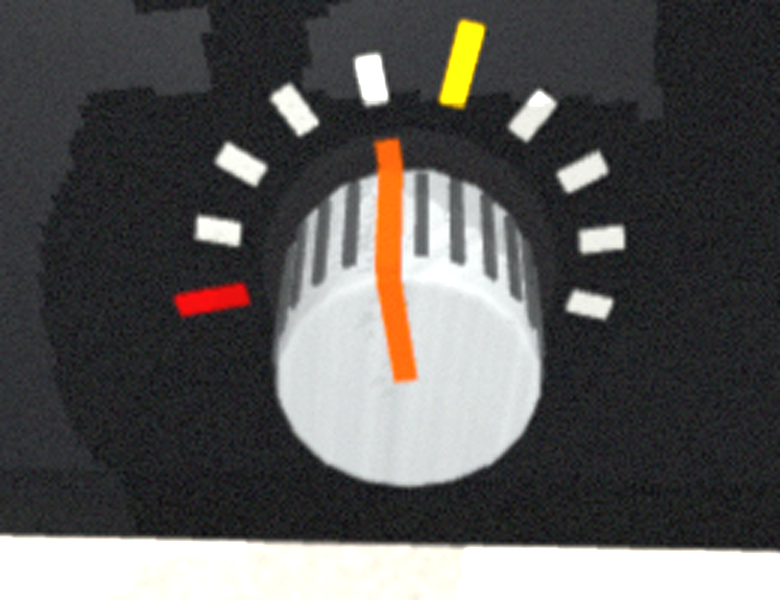

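The sleeve now points at 4, with the pointer at (388,150) in the crop beside the white tick just left of the yellow one, so there are two clicks to go. I'll grip again and measure the pointer by its colour while holding.

send_rows(steps=[1, 2.5, 0, 0, 0, 1, 2.8, 0, 0, -7, 1, 0, 0, 3, -7, 1, 0, 0, 3, -7, 1, 0, 0, 2, 0, 1, 0, 0, 2, 0, 1, 0, 0, 0, 0, -1, 0, 0, 0, 0, -1, 0, 0, 0, 0, -1, 0, 0, 0, 0, -1, 0, 0, 0, 0, -1, 0, 0, 0, 0])

```text
clock: 10.65
position: [0.6493, 0.0622, 0.2059]
ee_rot: [0.002, 0.983, 0.184, 0.002]
contact_force: [1.9, -3.6, 6.8]
width: 0.047
gripper_force: 30.9
```

```bash
cat > ptr.py <<'E'
from rig import *
import cv2
from h import *
def ptr(k='tmp'):
    s=get_state();i=get_image("wrist");np.savez(k+'.npz',K=i['mtx'],M=i['mount'],pos=s['position'],q=s['ee_rot'])
    cv2.imwrite(f"pics/{k}.png",i['color'][:,:,::-1])
    K,W=wcam(k+'.npz');p=np.load('p.npy');hsv=cv2.cvtColor(i['color'],cv2.COLOR_RGB2HSV)
    m=cv2.inRange(hsv,(6,180,80),(16,255,255));ys,xs=np.nonzero(m)
    A=np.array([ang(K,W,p,(x,y),.006) for x,y in zip(xs,ys)]);r=np.hypot(A[:,0],A[:,1]) if len(A) else A
    for lo,hi in((.024,.0265),(.0265,.03)):
        a=A[(r>lo)&(r<hi)];print(len(a),a[:,2].mean().round(1) if len(a) else '',end='; ')
    print(s['position'].round(4),s['width'])
ptr(__import__('sys').argv[1])
E
python3 ptr.py g2
```

```text
87 64.7; 134 53.5; [0.6493 0.0622 0.2059] 0.046978717999632734
```

View pics/g2.png

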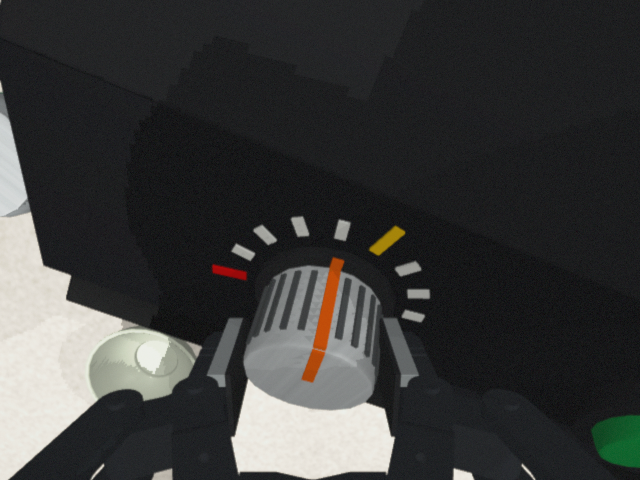

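The fingers hold the sleeve at both sides. The pointer's flange end is at (337,262) next to tick 4 at (342,230), and the yellow tick is at (387,240).

```bash
python3 - <<'E'
from h import *
p=np.load('p.npy');K,W=wcam('g2.npz')
for uv,h in(((337,262),.006),((387,240),0),((342,230),0),((230,272),0),((413,316),0)):print(ang(K,W,p,uv,h))
i=cv2.imread('pics/g2.png');hsv=cv2.cvtColor(i,cv2.COLOR_BGR2HSV)
print(hsv[262,337],hsv[240,387],hsv[330,325])
E
```

```text
(np.float64(0.0288), np.float64(-0.0062), np.float64(-12.2))
(np.float64(0.0413), np.float64(0.0061), np.float64(8.4))
(np.float64(0.0381), np.float64(-0.009), np.float64(-13.3))
(np.float64(-0.0062), np.float64(-0.0401), np.float64(-98.8))
(np.float64(0.0081), np.float64(0.0342), np.float64(76.7))
[ 11 240 168] [ 24 240 166] [ 11 242 192]
```

```bash
sed -i "s/^    for lo.*/    a=A[np.argsort(-A[:,0])[:50]];print(a.mean(0).round(4),end='; ')/; /^        a=A/d" ptr.py; python3 ptr.py g2b
```

```text
[ 2.9900e-02 -6.3000e-03 -1.1858e+01]; [0.6493 0.0622 0.2059] 0.04701212511035197
```

send_rows(steps=[-1, 0, 0, 0, 6, -1, 0, 0, 0, 6, -1, 0, 0, 0, 6, -1, 0, 0, 0, 6, -1, 0, 0, 0, 0])

```text
clock: 11.25
position: [0.6508, 0.0627, 0.2043]
ee_rot: [0.0, 1.0, -0.025, 0.004]
contact_force: [4.9, -3.8, -1.3]
width: 0.0451
gripper_force: 32.3
```

```bash
python3 ptr.py g3
```

```text
[2.990e-02 2.500e-03 4.766e+00]; [0.6508 0.0627 0.2043] 0.04510925662206115
```

send_rows(steps=[-1, 0, 0, 0, 6, -1, 0, 0, 0, 6, -1, 0, 0, 0, 6, -1, 0, 0, 0, 2, -1, 0, 0, 0, 0])

```text
clock: 11.8
position: [0.6501, 0.0635, 0.2056]
ee_rot: [-0.001, 0.981, -0.196, 0.003]
contact_force: [1.9, -7.5, 4.0]
width: 0.0448
gripper_force: 62.7
```

```bash
python3 ptr.py g4
```

```text
[2.760e-02 9.700e-03 1.928e+01]; [0.6501 0.0635 0.2056] 0.04483101372355917
```

send_rows(steps=[-1, 0, 0, 0, 5, -1, 0, 0, 0, 5, -1, 0, 0, 0, 0])

```text
clock: 12.15
position: [0.6476, 0.0637, 0.2079]
ee_rot: [-0.001, 0.959, -0.282, 0.002]
contact_force: [-5.1, -3.7, 15.0]
width: 0.0449
gripper_force: 82.2
```

```bash
python3 ptr.py g5
```

```text
[2.6100e-02 1.2500e-02 2.5598e+01]; [0.6476 0.0637 0.2079] 0.044936018607535815
```

send_rows(steps=[1, 0, 0, 0, 0, 1, 0, 0, 0, 0, 1, 0, 0, 0, 0, 1, 0, 0, 0, 0, 1, 0, 0, -3, 0, 1, 0, 0, -4, -8, 1, 0, 0, -3, -8, 1, 0, 0, 0, -8, 1, 0, 0, 0, -8, 1, -2.5, 0, 0, 0, 1, -2.5, 0, 0, 0, 1, 0, 0, 0, 0])

```text
clock: 13.4
position: [0.5947, 0.0646, 0.3038]
ee_rot: [-0.0, 1.0, -0.006, -0.001]
contact_force: [0.7, 0.1, -0.5]
width: 0.0857
gripper_force: 0.0
```

```bash
python3 ptr.py g6; python3 cap.py w3
```

```text
[2.4500e-02 1.2800e-02 2.7528e+01]; [0.5947 0.0646 0.3038] 0.08569878471473723
[0.59659739 0.06450036 0.30384232] [-1.22568775e-04  9.99980673e-01 -6.21569217e-03 -6.06154261e-05]
```

View pics/w3.png

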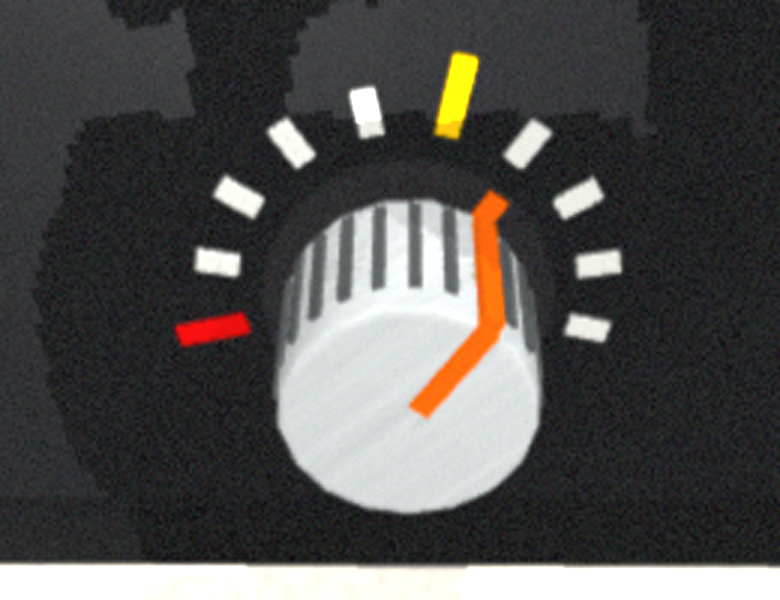

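The pointer's flange end at (495,203) lines up with the tick at (528,143), the first white one after yellow. I'll check the angles numerically.

```bash
python3 - <<'E'
from h import *
p=np.load('p.npy');K,W=wcam('w3.npz')
for (u,v),h in(((495,203),.006),((528,143),0),((457,95),0),((578,198),0),((490,335),.039),((415,408),.039)):print(ang(K,W,p,(180+u/3,40+v/3),h))
E
```

```text
(np.float64(0.0241), np.float64(0.0136), np.float64(29.6))
(np.float64(0.0321), np.float64(0.0193), np.float64(31.0))
(np.float64(0.0407), np.float64(0.0066), np.float64(9.2))
(np.float64(0.0215), np.float64(0.0291), np.float64(53.5))
(np.float64(0.02), np.float64(0.0114), np.float64(29.6))
(np.float64(0.005), np.float64(-0.0006), np.float64(-6.8))
```

send_rows(steps=[-1, 0, 4, 0, 0, -1, 0, 4, 0, 0, -1, 0, 4, 0, 0, -1, 0, 3.3, 0, 0, -1, 2, 0, 0, 0, -1, 2, 0, 2, 0, -1, 0, 0, 3, 0, -1, 0, 0, 2, 0, -1, 0, 0, 0, 0, -1, 0, 0, 0, 0])

```text
clock: 14.5
position: [0.6365, -0.0896, 0.2334]
ee_rot: [0.0, 1.0, -0.006, -0.0]
contact_force: [-0.6, -0.2, 0.7]
width: -0.0002
gripper_force: 0.0
```

```bash
python3 - <<'E'
from rig import *
import cv2
s=get_state();print(s['position'],s['ee_rot'],s['contact_force'])
cv2.imwrite("pics/b1.png",get_image("wrist")['color'][:,:,::-1])
E
```

```text
[ 0.63645214 -0.08955213  0.23344484] [ 1.72497067e-06  9.99979321e-01 -6.43064972e-03 -6.41085986e-05] [-0.61884103 -0.16667604  0.65127902]
```

View pics/b1.png

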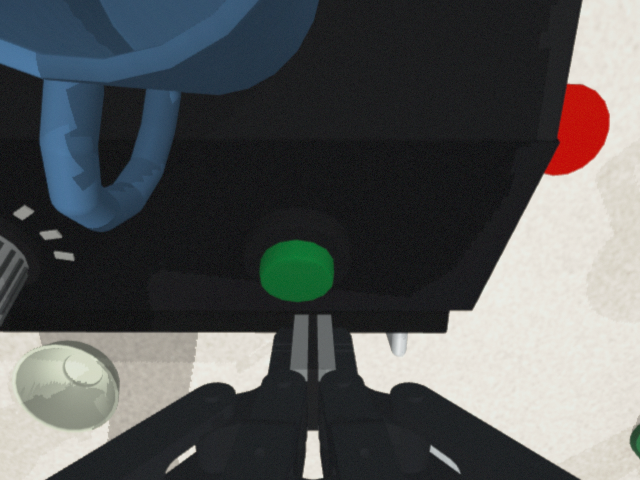

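send_rows(steps=[-1, 0, -0.4, 1.3, 0, -1, 0, 0, 1, 0, -1, 0, 0, 0.3, 0, -1, 0.1, 0, 0.17, 0, -1, 0.1, 0, 0.17, 0, -1, 0, 0, 0, 0])

```text
clock: 15.15
position: [0.6368, -0.085, 0.2041]
ee_rot: [-0.0, 1.0, -0.006, -0.001]
contact_force: [-2.8, 2.0, 2.2]
width: -0.0001
gripper_force: 1.5
```

send_rows(steps=[-1, 0.1, 0, 0.17, 0, -1, 0.1, 0, 0.17, 0, -1, 0, 0, 0, 0])

```text
clock: 15.45
position: [0.638, -0.0851, 0.2024]
ee_rot: [-0.0, 1.0, -0.006, -0.001]
contact_force: [-8.1, 1.3, 8.8]
width: -0.0001
gripper_force: 5.9
```

send_rows(steps=[-1, 0.1, 0, 0.17, 0, -1, 0, 0, 0, 0, -1, 0, 0, 0, 0])

```text
clock: 15.75
position: [0.6381, -0.0851, 0.2021]
ee_rot: [0.0, 1.0, -0.006, -0.002]
contact_force: [-10.6, 2.1, 15.2]
width: 0.0
gripper_force: 9.5
```

```bash
python3 - <<'E'
from rig import *
import cv2,numpy as np
s=get_state();print(s['position'],s['contact_force'])
i=get_image("wrist")['color'][:,:,::-1]
a=cv2.imread("pics/b1.png")
f=lambda c:np.clip(cv2.resize(c,(390,570),interpolation=2)*2.,0,255).astype(np.uint8)
cv2.imwrite("pics/b2.png",np.hstack([f(a[190:380,230:360]),f(i[230:420,240:370])]))
E
```

```text
[ 0.63806415 -0.08513848  0.20212732] [-10.64838483   2.13673843  15.22500239]
```

View pics/b2.png

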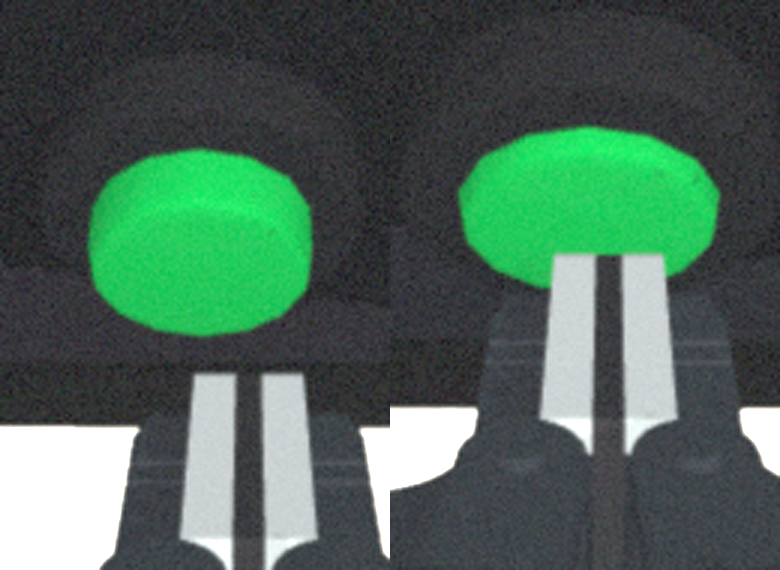

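The comparison shows the fingertips on the green face, with its visible side clearly thinner than before. Another 2 mm of command moved the tip only 0.3 mm, so the button is on its stop. I'll release it and back away to check the sleeve.

send_rows(steps=[-1, -0.3, 0, -0.6, 0, -1, -0.5, 0, -1, 0, -1, 0, 0, -3, 0, -1, 0, 0, -4, 0, -1, -2, 0, -2, 0, -1, -2, -4, 0, 0, -1, 0, -4, 0, 0, -1, 0, -4, 0, 0, -1, 0, -3, 0, 0, -1, 0, 0, 0, 0])

```text
clock: 16.8
position: [0.5956, 0.0688, 0.3058]
ee_rot: [-0.001, 1.0, -0.004, 0.002]
contact_force: [0.1, -0.4, -0.5]
width: -0.0004
gripper_force: 0.0
```

```bash
python3 ptr.py g7; python3 - <<'E'
from rig import *
from h import *
s=get_state();print(s['contact_force'])
K,W=wcam('g7.npz');p=np.load('p.npy')
i=cv2.imread('pics/g7.png');hsv=cv2.cvtColor(i,cv2.COLOR_BGR2HSV)
def blob(x):
    m=cv2.inRange(cv2.cvtColor(x,cv2.COLOR_BGR2HSV),(55,150,40),(75,255,255));k,l,st,c=cv2.connectedComponentsWithStats(m);return [(q[:5].tolist(),d.round(1).tolist()) for q,d in zip(st[1:],c[1:]) if q[4]>60]
print(blob(i)); t=get_image('top')['color'][:,:,::-1]; print(blob(t.copy())); print(blob(cv2.imread('pics/top0.png')))
cv2.imwrite('pics/t2.png',t)
# yellow/white ticks already verified; door: handle pixels vs closed view
a=cv2.imread('pics/scene0.png')
E
```

```text
[2.4400e-02 1.2900e-02 2.7844e+01]; [0.5956 0.0688 0.3058] -0.0003999921945343425
[ 0.69209532 -0.6066182   0.07959071]
[([551, 124, 69, 57, 2867], [584.8, 152.5])]
[([365, 171, 13, 13, 126], [371.0, 177.1]), ([491, 281, 12, 17, 130], [496.5, 288.7])]
[([365, 171, 13, 14, 144], [371.1, 177.1]), ([491, 280, 12, 18, 129], [496.5, 288.9])]
```

```bash
python3 -c "
from rig import *
print(sign_off())"
```

```text
the job is handed in; nothing more can be done
None
```

I handed the job in after about 17 s on the robot clock: the oven door is shut on its catch, the timer sleeve rests at 6, and the start button was pressed to its stop and let go; the result of the judging wasn't shown.

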